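# Unstack the sample tins into their display trays

### The job

Set out the nut-sample tins: take the two stacks of tins apart and stand each tin in the wooden display tray of its own shape and size, flat on the tray's floor inside the lip, upright, with the oblong and the square tin square to their trays' sides. Set the tins down rather than dropping them, do not tip them over, and leave the small glass jar and the steel cup standing between them where they are.

Things in the scene. Friction and masses are not known exactly. Their poses are not given: they have to be found in the camera images.
- oblong_tin_center (a point): Closed plain metal oblong tin, 58 mm (its x) by 96 mm (its y) by 52 mm high, about 0.3 kg. Point: the tin's centre, 26 mm above its underside; z up. One of the two stacks of two tins is started by this tin: it is at the bottom, with either the square or the small round tin on top of it.
- large_round_tin_center (a point): Closed plain metal round tin, 62 mm diameter, 52 mm high, about 0.26 kg. Point: the tin's centre, 26 mm above its underside; z up. One of the two stacks of two tins is started by this tin: it is at the bottom, with either the square or the small round tin on top of it.
- square_tin_center (a point): Closed plain metal square tin, 42 by 42 mm (sides along its x and y), 52 mm high, about 0.15 kg. Point: the tin's centre, 26 mm above its underside; z up. It starts on top of either the oblong or the large round tin, roughly centred on it.
- small_round_tin_center (a point): Closed plain metal round tin, 42 mm diameter, 52 mm high, about 0.13 kg. Point: the tin's centre, 26 mm above its underside; z up. It starts on top of either the oblong or the large round tin, roughly centred on it.
- oblong_tray_floor (a point): Low dark wooden display tray fixed to the table, oblong; inside the lip it is 76 mm (its x) by 114 mm (its y) (9 mm play all round its own tin). Floor 4 mm above the table; the lip, 5 mm wide, stands 4 mm above the floor. Point: centre of the tray's floor (upper face), z up, x across it, y along it.
- large_round_tray_floor (a point): Low dark wooden display tray fixed to the table, round, the larger of the two round ones; inside the lip it is 80 mm in diameter (9 mm play all round its own tin). Floor 4 mm above the table; the lip, 5 mm wide, stands 4 mm above the floor. Point: centre of the tray's floor (upper face), z up.
- square_tray_floor (a point): Low dark wooden display tray fixed to the table, square; inside the lip it is 60 by 60 mm (9 mm play all round its own tin). Floor 4 mm above the table; the lip, 5 mm wide, stands 4 mm above the floor. Point: centre of the tray's floor (upper face), z up, x and y along its sides.
- small_round_tray_floor (a point): Low dark wooden display tray fixed to the table, round, the smaller of the two round ones; inside the lip it is 60 mm in diameter (9 mm play all round its own tin). Floor 4 mm above the table; the lip, 5 mm wide, stands 4 mm above the floor. Point: centre of the tray's floor (upper face), z up.
- glass_jar_center (a point): Small loose amber glass jar with a black cap, 38 mm diameter, 62 mm high, standing among the tins and trays; to be left alone. Point: its centre, 31 mm above the table.
- cup_center (a point): Small loose open steel cup, 42 mm rim diameter, 45 mm high, standing among the tins and trays; to be left alone. Point: its centre, 22.5 mm above the table.
Things that resemble listed ones, but are neither listed nor needed, are in the scene too. Leave any blue or purple look-alike of the part that bears small_round_tray_floor alone. Leave any purple look-alike of the part that bears oblong_tray_floor alone.

How it is judged:
By the outcome, as a careful person would: the job done as asked, in the order asked, and still so for the second after the job is handed in, with the robot touching nothing.
It also fails if it takes over 115 s, if anything falls off the work surface, if the arm or the gripper's body presses on something with over 40 N, if the wrist force passes 120 N, or if a joint passes its speed limit or range.

### The arm

A 7-joint arm with a two-finger parallel gripper is mounted at the origin on the work surface. World frame = base frame: x ahead of the robot, y to its left, z up, the work surface at z = 0. Lengths are in m, angles in degrees, forces in N, time in s.
With the tool pointing down it reaches from about 0.4 to 0.9 m from the base axis. Payload 5.5 kg.
Tool frame: the origin (TCP) lies at the very end of the fingers, on their centre line; the grasp point (between the pads) lies 19 mm behind it; y points along the fingers, x is the direction in which the jaws open and shut, and the axes are right-handed (so a half turn about y gives the same grasp; the last joint's range is limited). The gripper opens to 85 mm and grips with 20 to 120 N. Pads are 22 mm wide; open, the fingers measure 114 mm over their backs; the gripper's body (76 mm by 85 mm) begins 54 mm behind the grasp point. The pads swing forward as they close: fully open they stand 13 mm farther back than shut.
Start: joints at [-49.206, 28.699, -24.465, 88.831, 12.651, 65.22, -12.049], TCP at [0.282, 0.586, 0.231] pointing down, gripper open.
Joint ranges: [-164.97, 164.97], [-17.58, 116.51], [-87.97, 89.64], [11.32, 138.91], [-80.73, 260.73], [10.89, 115.49], [-147.41, 147.41]. Speed limits (degrees/s): [147.25, 147.25, 180, 180, 180, 180, 180].

### API

Orientations are given as a 3x3 rotation matrix whose columns are the frame's x, y, z axes.
In Python, from station import arm gives the robot as it stands.
- The arm moves only by the shell command python3 -m jog 'ROWS' [FORCE]. ROWS is JSON, a list of rows, each an object with "delta_rot": the turn, a rotation vector about the tool's x, y, z in rad, a list of three; "dp": the shift along the tool's x, y, z in cm, a list of three; "jaw": the opening, from 0 (shut) to 1 (fully open). In form: [{"delta_rot": [rx, ry, rz], "dp": [dx, dy, dz], "jaw": jaw}, ...]. A call has 1 to 20 rows; each row shifts and turns the commanded pose from where the row before left it, along the tool's axes as they then stand; what a row does not reach is not made up. A row lasts 1/8 s, in which the tool goes at most 62.5 mm and 10.7 degrees, less where a joint would pass 70% of its speed; a pose out of reach is approached as far as the arm can. A call is refused whole if a number of a shift passes 6.25 or a number of a turn 0.188, either way. A call with a gripper value outside its range is refused whole. The fingers move at their own pace and stop on an object; FORCE is the grip in N (left out, the last holds). Time passes only in rows, so rows that do not move let the fingers close. It gives the time, the measured TCP pose, the force and the opening at its end, in the units of the state.
- arm.state(): the state, without advancing time (a new reading comes with each control period).
- arm.snapshot(name): name is "side" or "top" or "wrist"; returns the picture (420x560x3 uint8, red, green, blue); there is no depth.
- arm.calibration(name): a dict with "intrinsics" (3x3 intrinsics, pixels), "rvec" (rotation vector, rad) and "tvec" (3), from world to camera coordinates, as OpenCV has them. Camera axes: x right, y down, z forward; pixel columns grow to the right and rows downward; lengths in m; the calibration is good to about 2 mm. The wrist camera is an equidistant fisheye: a pixel r from the principal point sees the ray r / f radians off the axis. A picture is of the moment at which its call begins: read the wrist's pose just before it. calibration takes no time and is no camera call; for the wrist camera it gives the pose at the moment of the call.
- arm.sign_off(): hands the job in, once; it reports no verdict.
The state is a dict: "time_s": time; "joint_positions": joint angles; "qd": joint speeds; "joint_torque": joint torques, N m; "eef_pos": TCP position; "tool_rot": TCP orientation; "wrist_force": force on the tool from outside, world axes, zero at the start; "torque": the same for the moment, N m; "opening": opening from 0.0 (shut) to 1.0 (fully open).
Only numpy, scipy, OpenCV 4.12 (cv2) and the standard library are available. Lean on these libraries where they do the work, as an engineer would, in place of code of your own. Each camera call takes 0.05 s, during which the arm holds its last target.

## Working session

There is one attempt and no reset: what is moved stays moved. The work goes in short steps, Python scripts to look and compute and a shell command to move; the robot and the scene stay as the last step left them, time stands still between calls to the robot, and variables do not carry over. Pictures are saved under pics/ and viewed, and the job is handed in when it is done.

```bash
ls; mkdir -p pics
python3 - <<'E'
from station import arm
import cv2,numpy as np
s=arm.state();print(s)
for n in ["top","side","wrist"]:
    c=arm.calibration(n);print(n,c)
    im=arm.snapshot(n);cv2.imwrite(f"pics/{n}0.png",im[:,:,::-1])
E
```

```text
pics
{'time_s': 0.0, 'joint_positions': array([-49.20552496,  28.75447734, -24.45058103,  88.89151924,
        12.65136236,  65.22092769, -12.04950884]), 'qd': array([ 0.09548546, -0.06471808, -0.00350262, -0.09543313,  0.06804501,
        0.06521085,  0.00235006]), 'joint_torque': array([-3.20995596e-04, -5.69510972e+01, -5.81611589e+00, -2.80934626e+01,
        1.06423182e-02,  1.18192029e-02, -1.09029457e-05]), 'eef_pos': array([0.28178965, 0.58496385, 0.23024744]), 'tool_rot': array([[ 4.33870765e-01, -8.92636697e-04, -9.00974674e-01],
       [ 9.00972934e-01, -1.77096278e-03,  4.33871681e-01],
       [-1.98288239e-03, -9.99998033e-01,  3.58725300e-05]]), 'wrist_force': array([0.09830189, 0.50359834, 0.27398026]), 'torque': array([-0.00551214,  0.00732071,  0.0042027 ]), 'opening': 0.9976427772569789}
top {'intrinsics': array([[490.7087772 ,   0.        , 280.44859646],
       [  0.        , 490.7087772 , 206.86568166],
       [  0.        ,   0.        ,   1.        ]]), 'rvec': array([ 2.13609765, -2.11870962,  0.19249927]), 'tvec': array([0.01853907, 0.44712497, 1.30154112])}
side {'intrinsics': array([[383.29177632,   0.        , 276.04292957],
       [  0.        , 383.29177632, 209.46875256],
       [  0.        ,   0.        ,   1.        ]]), 'rvec': array([ 2.31269338, -0.73143263,  0.25587157]), 'tvec': array([-0.34844446,  0.27579863,  0.80685562])}
wrist {'intrinsics': array([[325.1922621 ,   0.        , 279.14029517],
       [  0.        , 325.1922621 , 212.67492121],
       [  0.        ,   0.        ,   1.        ]]), 'rvec': array([-2.42924827, -1.52690447, -0.23652754]), 'tvec': array([-0.64965131, -0.04029367,  0.38074192])}
```

View pics/top0.png

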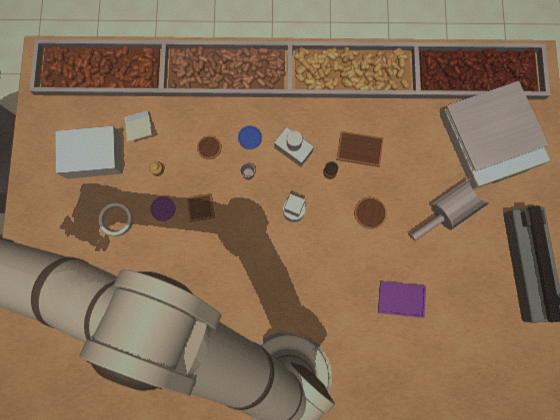

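View pics/side0.png

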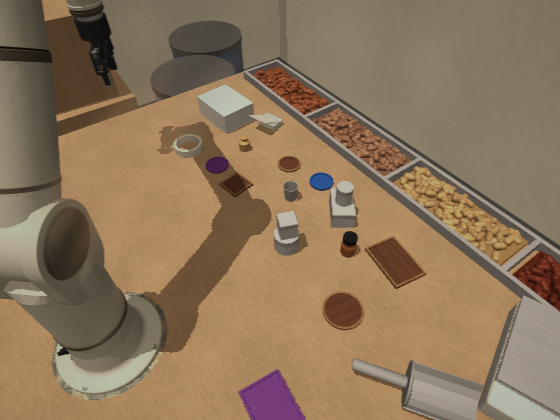

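View pics/wrist0.png

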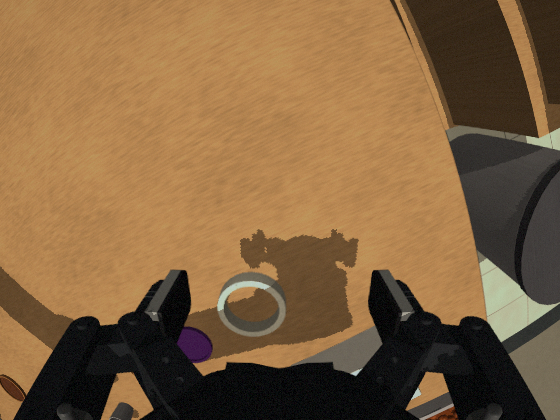

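The top view shows the following:
- **Stacks:** oblong tin with the small round on top at (293,145), and large round tin with the square on top at (294,206).
- **Brown trays:** small round (209,147), square (202,207), oblong (360,149), large round (370,212).
- **Other items:** jar (331,170) and cup (248,171).

Next I'll zoom in and measure.

```bash
cat > h.py <<'E'
import numpy as np,cv2
from station import arm
def cal(n):
    c=arm.calibration(n);R=cv2.Rodrigues(np.array(c["rvec"],float))[0];return np.array(c["intrinsics"]),R,np.array(c["tvec"],float).ravel()
def cast(n,px,z,C=None):
    K,R,t=C or cal(n)
    px=np.atleast_2d(np.array(px,float))
    if n=="wrist":
        d=(px-K[:2,2])/K[0,0];r=np.linalg.norm(d,axis=1,keepdims=True)+1e-12
        ray=np.hstack([d/r*np.sin(r),np.cos(r)])
    else:
        ray=np.hstack([(px-K[:2,2])/K[0,0],np.ones((len(px),1))])
    o=-R.T@t; w=ray@R
    return o+w*((z-o[2])/w[:,2:3])
def proj(n,P,C=None):
    K,R,t=C or cal(n); c=np.atleast_2d(P)@R.T+t
    if n=="wrist":
        h=np.linalg.norm(c[:,:2],axis=1,keepdims=True)+1e-12
        return K[:2,2]+K[0,0]*np.arctan2(h,c[:,2:3])*c[:,:2]/h
    return K[:2,2]+K[0,0]*c[:,:2]/c[:,2:3]
E
python3 - <<'E'
import cv2,numpy as np
from h import *
im=cv2.imread("pics/top0.png")
c=im[120:232,180:400];cv2.imwrite("pics/topz.png",cv2.resize(c,None,fx=3.6,fy=3.6,interpolation=cv2.INTER_CUBIC))
hsv=cv2.cvtColor(im,cv2.COLOR_BGR2HSV)
for p in [(209,147),(202,207),(360,149),(370,212),(298,152),(294,140),(294,204),(331,170),(300,215),(320,200),(190,190)]:
    print(p,im[p[1],p[0]],hsv[p[1],p[0]])
K,R,t=cal("top");print(-R.T@t)
E
```

```text
(209, 147) [46 60 91] [  9 126  91]
(202, 207) [35 49 68] [ 13 124  68]
(360, 149) [35 55 85] [ 12 150  85]
(370, 212) [44 61 93] [ 10 134  93]
(298, 152) [157 170 166] [ 39  20 170]
(294, 140) [152 164 165] [ 28  20 165]
(294, 204) [156 168 164] [ 40  18 168]
(331, 170) [44 51 58] [15 62 58]
(300, 215) [165 175 168] [ 51  15 175]
(320, 200) [ 77 114 154] [ 14 127 154]
(190, 190) [ 84 117 156] [ 14 118 156]
[0.20676069 0.02189128 1.36053097]
```

View pics/topz.png

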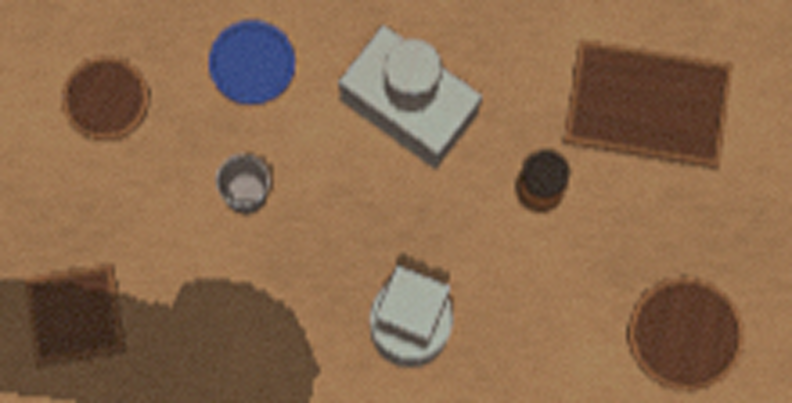

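Run:
```python
import cv2,numpy as np
from h import *
im=cv2.imread("pics/top0.png");hsv=cv2.cvtColor(im,cv2.COLOR_BGR2HSV)
S=hsv[:,:,1];V=hsv[:,:,2];C=cal("top")
np.set_printoptions(precision=4,suppress=True)
def gray(x0,y0,x1,y1): print(V[y0:y1,x0:x1]); 
gray(185,192,220,224)
gray(272,126,315,166)
gray(278,188,312,224)
```

```text
[[152 149 159 ... 159 161 161]
 [154 155 155 ... 163 159 159]
 [160 159 152 ... 160 158 152]
 ...
 [ 89  94  97 ...  95  94  96]
 [ 93 102 101 ...  92  97  99]
 [ 99  97  98 ...  95  90  91]]
[[160 157 161 ... 153 157 154]
 [160 158 157 ... 154 157 157]
 [158 154 158 ... 159 158 159]
 ...
 [156 159 155 ... 158 159 155]
 [158 154 155 ... 158 155 155]
 [157 160 154 ... 157 158 157]]
[[160 158 156 ... 159 156 164]
 [155 153 156 ... 161 162 156]
 [153 155 155 ... 161 159 161]
 ...
 [154 152 148 ... 157 155 152]
 [155 155 152 ... 159 158 159]
 [158 154 158 ... 160 165 158]]
```

Run:
```python
import cv2,numpy as np
from h import *
im=cv2.imread("pics/top0.png");g=im.max(2).astype(int);C=cal("top")
for nm,(x0,y0,x1,y1),th,hh in [("smallround",(192,130,228,166),115,.004),("oblong",(330,128,390,170),115,.004),("lround",(350,192,392,232),115,.004)]:
    m=np.zeros(g.shape,np.uint8);m[y0:y1,x0:x1]=(g[y0:y1,x0:x1]<th)
    m=cv2.morphologyEx(m,cv2.MORPH_OPEN,np.ones((3,3)))
    c=max(cv2.findContours(m,0,1)[0],key=cv2.contourArea).reshape(-1,2)
    P=cast("top",c,hh,C)[:,:2].astype(np.float32)
    rc=cv2.minAreaRect(P*1000)
    M=cv2.moments(c);cc=cast("top",[M["m10"]/M["m00"],M["m01"]/M["m00"]],hh,C)
    print(nm,rc,cc)
```

```text
smallround ((628.2772216796875, 229.03469848632812), (56.76654052734375, 57.86648178100586), 0.4857385754585266) [[0.62777235 0.23007913 0.004     ]]
oblong ((628.1473999023438, -204.3875274658203), (116.31392669677734, 77.85975646972656), 80.65699005126953) [[ 0.62762118 -0.2046018   0.004     ]]
lround ((439.78240966796875, -229.2055206298828), (76.80962371826172, 79.0436019897461), 0.471904993057251) [[ 0.44001958 -0.23006919  0.004     ]]
```

Run:
```python
import cv2,numpy as np
from h import *
im=cv2.imread("pics/top0.png");C=cal("top");hsv=cv2.cvtColor(im,cv2.COLOR_BGR2HSV);V=im.max(2);S=hsv[:,:,1]
np.set_printoptions(linewidth=400)
m=((S<50)).astype(np.uint8)
for x0,y0,x1,y1 in [(270,124,318,168),(278,186,312,226)]:
    for y in range(y0,y1): print(y,' '.join('%3d'%V[y,x] if m[y,x] else '  .' for x in range(x0,x1)))
```

```text
124   .   .   .   .   .   .   .   .   .   .   .   .   .   .   .   .   .   .   .   .   .   .   .   .   .   .   .   .   .   .   .   .   .   .   .   .   .   .   .   .   .   .   .   .   .   .   .   .
125   .   .   .   .   .   .   .   .   .   .   .   .   .   .   .   .   .   .   .   .   .   .   .   .   .   .   .   .   .   .   .   .   .   .   .   .   .   .   .   .   .   .   .   .   .   .   .   .
126   .   .   .   .   .   .   .   .   .   .   .   .   .   .   .   .   .   .   .   .   .   .   .   .   .   .   .   .   .   .   .   .   .   .   .   .   .   .   .   .   .   .   .   .   .   .   .   .
127   .   .   .   .   .   .   .   .   .   .   .   .   .   .   .   . 153   .   .   .   .   .   .   .   .   .   .   .   .   .   .   .   .   .   .   .   .   .   .   .   .   .   .   .   .   .   .   .
128   .   .   .   .   .   .   .   .   .   .   .   .   .   .   . 148 169 161 149   .   .   .   .   .   .   .   .   .   .   .   .   .   .   .   .   .   .   .   .   .   .   .   .   .   .   .   .   .
129   .   .   .   .   .   .   .   .   .   .   .   .   .   .   . 163 169 169 163 146   .   .   .   .   .   .   .   .   . 
[... 12423 characters left out ...]

221   .   .   .   .   .   .   .   .   .   .   .   .   .   .   .   .   .   .   .   .   .   .   .   .   .   .   .   .   .   .   .   .   .   .
222   .   .   .   .   .   .   .   .   .   .   .   .   .   .   .   .   .   .   .   .   .   .   .   .   .   .   .   .   .   .   .   .   .   .
223   .   .   .   .   .   .   .   .   .   .   .   .   .   .   .   .   .   .   .   .   .   .   .   .   .   .   .   .   .   .   .   .   .   .
224   .   .   .   .   .   .   .   .   .   .   .   .   .   .   .   .   .   .   .   .   .   .   .   .   .   .   .   .   .   .   .   .   .   .
225   .   .   .   .   .   .   .   .   .   .   .   .   .   .   .   .   .   .   .   .   .   .   .   .   .   .   .   .   .   .   .   .   .   .
```

Run:
```python
from h import *
np.set_printoptions(precision=4,suppress=True)
C=cal("top")
sq=cast("top",[(290.3,194),(304.5,199),(298.5,213.3),(285,207.7)],.104,C)[:,:2]
ob=cast("top",[(286.3,127),(313.7,146.7),(301.3,162.2),(273.5,142)],.052,C)[:,:2]
for n,q in [("sq",sq),("ob",ob)]:
    e=np.roll(q,-1,0)-q
    print(n,q.mean(0),np.linalg.norm(e,axis=1),np.degrees(np.arctan2(e[:,1],e[:,0])))
print("small",cast("top",(294.0,137.9),.104,C), cast("top",[(286.5,138),(301.4,138)],.104,C)[:,1])
print("large",cast("top",(294.0,207.6),.052,C),cast("top",[(282.7,208),(305.3,208)],.052,C)[:,1])
print("jar",cast("top",(331.8,168.3),.062,C),"cup",cast("top",(248,170.5),.045,C))
im=arm.snapshot("top")
print(cast("top",[(211.5,194),(215,219),(190.5,221.8),(187.5,197)],.006,C))
# wrist camera pose in tool frame
s=arm.state();K,R,t=cal("wrist");print("camtool",s["tool_rot"].T@(-R.T@t-s["eef_pos"]),"\n",s["tool_rot"].T@R.T)
```

```text
sq [ 0.4446 -0.0146] [0.0393 0.0411 0.038  0.039 ] [-109.3271  157.6621   67.6035  -20.4631]
ob [ 0.6213 -0.0131] [0.095  0.0564 0.0962 0.0564] [-126.5486  142.4548   53.4123  -38.7713]
small [[ 0.6229 -0.0125  0.104 ]] [ 0.0075 -0.0323]
large [[ 0.4431 -0.0145  0.052 ]] [ 0.0161 -0.0452]
jar [[ 0.5511 -0.1171  0.062 ]] cup [[0.5475 0.1126 0.045 ]]
[[0.4885 0.2168 0.006 ]
 [0.4172 0.2047 0.006 ]
 [0.4088 0.2728 0.006 ]
 [0.4793 0.2841 0.006 ]]
camtool [ 0.0006 -0.1436  0.0777] 
 [[ 1.     -0.0001  0.0003]
 [-0.0003 -0.3047  0.9524]
 [-0.     -0.9524 -0.3047]]
```

Positions from the top view are consistent with the stated sizes, for example the oblong tin at 96x56 mm and the round ones at 40 and 61 mm. I'll turn the jaws to world x, then go above the stacks for a wrist look.

```bash
python3 -m jog '[{"delta_rot":[0,0.187,0],"dp":[0,0,0],"jaw":1},{"delta_rot":[0,0.187,0],"dp":[0,0,0],"jaw":1},{"delta_rot":[0,0.187,0],"dp":[0,0,0],"jaw":1},{"delta_rot":[0,0.187,0],"dp":[0,0,0],"jaw":1},{"delta_rot":[0,0.187,0],"dp":[0,0,0],"jaw":1},{"delta_rot":[0,0.187,0],"dp":[0,0,0],"jaw":1},{"delta_rot":[0,0,0],"dp":[1.9,-0.15,-4.2],"jaw":1},{"delta_rot":[0,0,0],"dp":[1.9,-0.15,-4.2],"jaw":1},{"delta_rot":[0,0,0],"dp":[1.9,-0.15,-4.2],"jaw":1},{"delta_rot":[0,0,0],"dp":[1.9,-0.15,-4.2],"jaw":1},{"delta_rot":[0,0,0],"dp":[1.9,-0.15,-4.2],"jaw":1},{"delta_rot":[0,0,0],"dp":[1.9,-0.15,-4.2],"jaw":1},{"delta_rot":[0,0,0],"dp":[1.9,-0.15,-4.2],"jaw":1},{"delta_rot":[0,0,0],"dp":[1.9,-0.15,-4.2],"jaw":1},{"delta_rot":[0,0,0],"dp":[1.9,-0.15,-4.2],"jaw":1},{"delta_rot":[0,0,0],"dp":[1.9,-0.15,-4.2],"jaw":1},{"delta_rot":[0,0,0],"dp":[1.9,-0.15,-4.2],"jaw":1},{"delta_rot":[0,0,0],"dp":[1.9,-0.15,-4.2],"jaw":1},{"delta_rot":[0,0,0],"dp":[1.9,-0.15,-4.2],"jaw":1},{"delta_rot":[0,0,0],"dp":[1.9,-0.15,-4.2],"jaw":1}]' 60
```

```text
time_s: 2.7
eef_pos: [0.5484, -0.0036, 0.2523]
tool_rot: [[1.0, 0.0, -0.0], [0.0, 0.0, 1.0], [0.0, -1.0, 0.0]]
wrist_force: [0.5, 0.2, -0.5]
opening: 1.001
```

Run:
```python
from h import *
np.set_printoptions(precision=4,suppress=True)
print(arm.state()["joint_positions"],arm.state()["eef_pos"])
C=cal("wrist");np.savez("wc1.npz",K=C[0],R=C[1],t=C[2])
cv2.imwrite("pics/w1.png",arm.snapshot("wrist")[:,:,::-1])
cv2.imwrite("pics/t1.png",arm.snapshot("top")[:,:,::-1])
```

```text
[ -8.9344  15.2526   7.7827 103.2222  -2.3325  61.6767  -0.2959] [ 0.5484 -0.0036  0.2523]
```

View pics/w1.png

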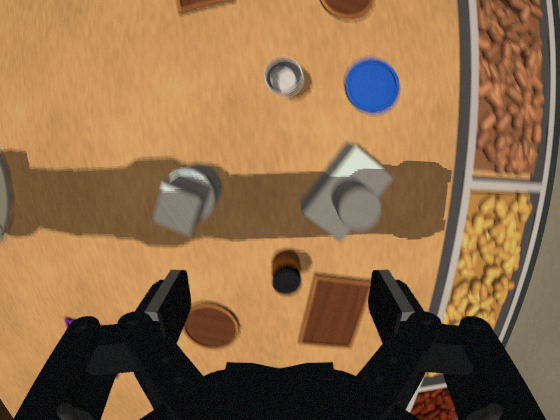

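View pics/t1.png

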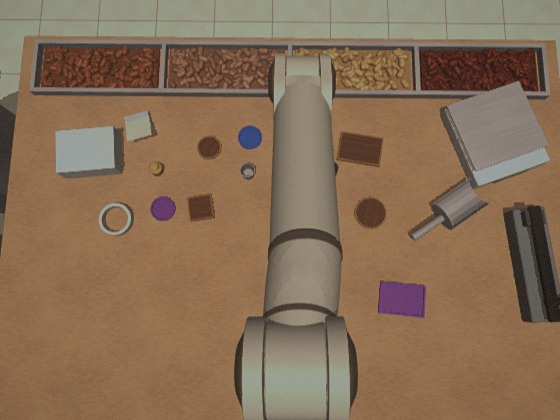

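The wrist view shows the square top at about (180,208), the small round top at (358,207) and the jar at (286,270). The top view now shows the square tray out of the shadow at (201,207).

Run:
```python
from h import *
np.set_printoptions(precision=4,suppress=True)
im=cv2.imread("pics/t1.png");g=im.max(2);C=cal("top")
for nm,(x0,y0,x1,y1),th in [("square",(182,188,222,228),115),("smallround",(192,130,228,166),115),("oblong",(332,128,390,170),115),("lround",(350,192,392,232),115)]:
    m=np.zeros(g.shape,np.uint8);m[y0:y1,x0:x1]=(g[y0:y1,x0:x1]<th)
    m=cv2.morphologyEx(m,cv2.MORPH_OPEN,np.ones((3,3)))
    c=max(cv2.findContours(m,0,1)[0],key=cv2.contourArea).reshape(-1,2)
    P=cast("top",c,.004,C)[:,:2].astype(np.float32)
    M=cv2.moments(m,True);a=0.5*np.degrees(np.arctan2(2*M["mu11"],M["mu20"]-M["mu02"]))
    print(nm,cv2.minAreaRect(P*1000),cast("top",[M["m10"]/M["m00"],M["m01"]/M["m00"]],.004,C)[0],m.sum()*(1.3565/490.7*1000)**2,a)
w=cv2.imread("pics/w1.png")
cv2.imwrite("pics/w1a.png",cv2.resize(w[155:245,140:230],None,fx=6,fy=6,interpolation=cv2.INTER_CUBIC))
cv2.imwrite("pics/w1b.png",cv2.resize(w[135:245,295:405],None,fx=5,fy=5,interpolation=cv2.INTER_CUBIC))
```

```text
square ((449.8534240722656, 247.8491668701172), (67.3651351928711, 61.8093376159668), 10.179658889770508) [0.4516 0.248  0.004 ] 3706.373813788307 -55.773596253292574
smallround ((628.2771606445312, 229.03472900390625), (56.76649856567383, 57.866539001464844), 0.4855372905731201) [0.6278 0.2301 0.004 ] 2651.7767286279227 -30.03161876366834
oblong ((625.0353393554688, -202.39010620117188), (119.9474868774414, 85.69685363769531), 80.6658706665039) [ 0.6242 -0.202   0.004 ] 8788.309043003203 -1.8164361798554067
lround ((439.8643798828125, -229.0489044189453), (78.56291961669922, 82.43624877929688), 88.29814147949219) [ 0.4399 -0.2301  0.004 ] 5089.577237078376 53.6055267661434
```

View pics/w1a.png

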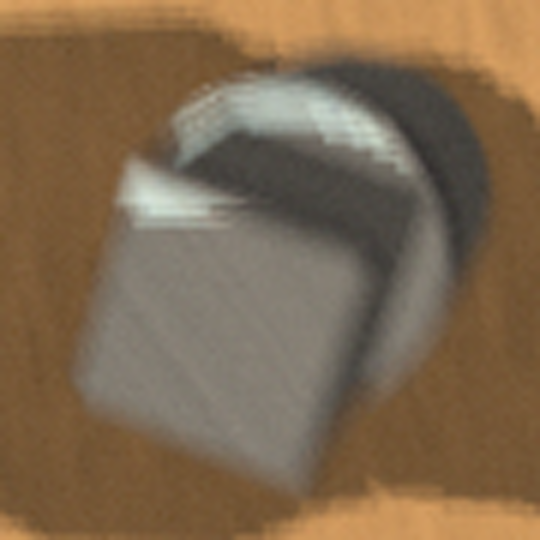

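View pics/w1b.png

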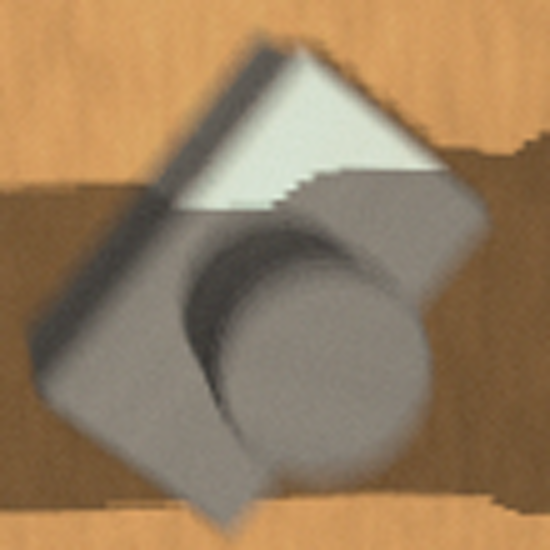

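Run:
```python
from h import *
np.set_printoptions(precision=4,suppress=True)
d=np.load("wc1.npz");C=(d["K"],d["R"],d["t"])
sq=cast("wrist",[(161.3,180.8),(201.7,197.5),(190.5,237),(153.3,219.2)],.104,C)[:,:2]
ob=cast("wrist",[(355,144.6),(392,178),(340.6,240.6),(303.4,212)],.052,C)[:,:2]
for n,q in [("sq",sq),("ob",ob)]:
    e=np.roll(q,-1,0)-q
    print(n,q.mean(0),np.linalg.norm(e,axis=1),np.degrees(np.arctan2(e[:,1],e[:,0])))
print("small",cast("wrist",[(360,209.4),(338.6,209.4),(381.4,209.4)],.104,C))
im=cv2.imread("pics/t1.png")
cv2.imwrite("pics/t1sq.png",cv2.resize(im[185:230,180:225],None,fx=12,fy=12,interpolation=cv2.INTER_CUBIC))
```

```text
sq [ 0.449  -0.0148] [0.043  0.043  0.0421 0.041 ] [ -23.203  -109.9079  153.9136   71.6942]
ob [ 0.6255 -0.014 ] [0.0577 0.0931 0.0563 0.0935] [ -38.477  -126.4967  141.8725   54.3634]
small [[ 0.6265 -0.0152  0.104 ]
 [ 0.6055 -0.0152  0.104 ]
 [ 0.6483 -0.0151  0.104 ]]
```

View pics/t1sq.png

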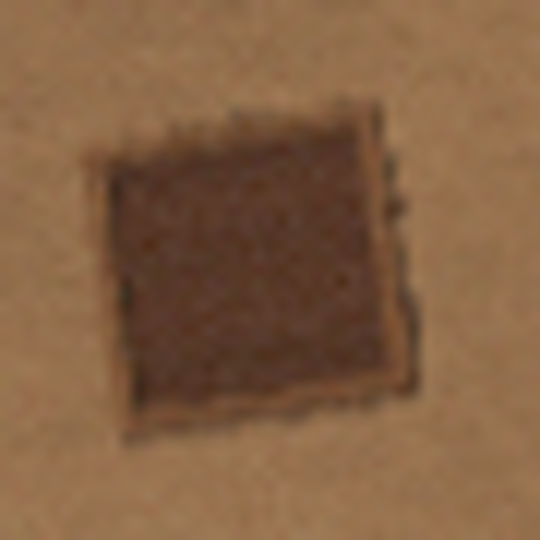

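```bash
python3 -m jog '[{"delta_rot":[0,0,0],"dp":[2.5,1,-0.4],"jaw":1},{"delta_rot":[0,0,0],"dp":[2.5,1,-0.4],"jaw":1},{"delta_rot":[0,0,0],"dp":[2.6,1,-0.3],"jaw":1},{"delta_rot":[0,0,0],"dp":[0,3,0],"jaw":1},{"delta_rot":[0,0,0],"dp":[0,3,0],"jaw":1},{"delta_rot":[0,0,0],"dp":[0,3,0],"jaw":1},{"delta_rot":[0,0,0],"dp":[0,3,0],"jaw":1},{"delta_rot":[0,0,0],"dp":[0,2.5,0],"jaw":1},{"delta_rot":[0,0,0],"dp":[0,1.6,0],"jaw":1},{"delta_rot":[0,0,0],"dp":[0,0,0],"jaw":1}]' 30
python3 - <<'E'
from h import *
cv2.imwrite("pics/w2.png",arm.snapshot("wrist")[:,:,::-1])
cv2.imwrite("pics/s2.png",arm.snapshot("side")[:,:,::-1])
np.set_printoptions(precision=4,suppress=True)
print(cast("top",[(189,198.3),(210.2,196.25),(212.3,216.25),(191.5,218.75),(200.75,207.4)],.006))
E
```

```text
time_s: 4.05
eef_pos: [0.6229, -0.0129, 0.06]
tool_rot: [[1.0, -0.003, -0.0], [0.0, 0.0, 1.0], [-0.003, -1.0, 0.0]]
wrist_force: [0.9, -0.2, 0.3]
opening: 1.003
[[0.4756 0.2797 0.006 ]
 [0.482  0.2203 0.006 ]
 [0.425  0.2125 0.006 ]
 [0.4174 0.2703 0.006 ]
 [0.4498 0.2457 0.006 ]]
```

View pics/w2.png

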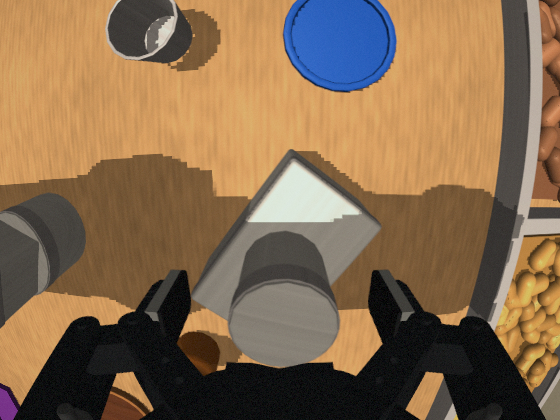

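View pics/s2.png

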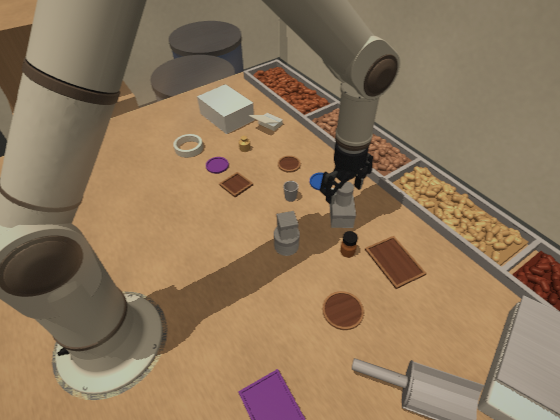

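```bash
python3 -m jog '[{"delta_rot":[0,0,0],"dp":[0.25,0,-0.1],"jaw":1},{"delta_rot":[0,0,0],"dp":[0,0,0],"jaw":0.7},{"delta_rot":[0,0,0],"dp":[0,0,0],"jaw":0.3},{"delta_rot":[0,0,0],"dp":[0,0,0],"jaw":0.3},{"delta_rot":[0,0,0],"dp":[0,0,0],"jaw":0.3},{"delta_rot":[0,0,0],"dp":[0,0,0],"jaw":0.3},{"delta_rot":[0,0,0],"dp":[0,0,0],"jaw":0.3}]' 30
python3 - <<'E'
from h import *
cv2.imwrite("pics/w3.png",arm.snapshot("wrist")[:,:,::-1])
print(arm.state()["eef_pos"])
E
```

```text
time_s: 5.03
eef_pos: [0.6267, -0.0144, 0.0617]
tool_rot: [[1.0, 0.0, 0.0], [-0.0, 0.0, 1.0], [0.0, -1.0, 0.0]]
wrist_force: [-1.2, -0.3, 5.7]
opening: 0.485
[ 0.62672894 -0.01439597  0.06170305]
```

View pics/w3.png

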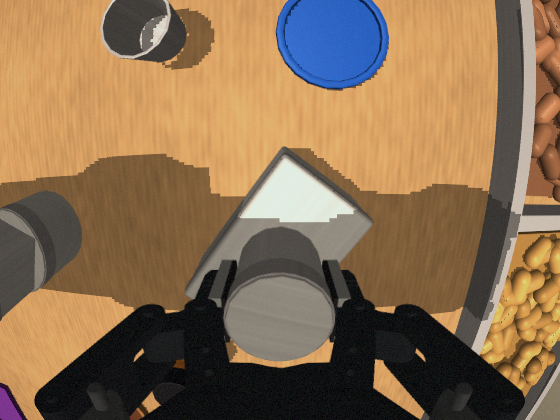

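Gripped with the opening at 0.485, about 41 mm, which matches the 42 mm tin. The grip puts the tin at x≈0.6267. That agrees with the wrist estimate, so the top view reads about 4 mm low in x. Now I'll lift, move toward the tray and check it with the wrist camera.

```bash
python3 -m jog '[{"delta_rot":[0,0,0],"dp":[0,-0.6,0],"jaw":0.3},{"delta_rot":[0,0,0],"dp":[0,-2,0],"jaw":0.3},{"delta_rot":[0,0,0],"dp":[0,-3.5,0],"jaw":0.3},{"delta_rot":[0,0,0],"dp":[0,-3.5,0],"jaw":0.3},{"delta_rot":[0,0,0],"dp":[0,0,3.6],"jaw":0.3},{"delta_rot":[0,0,0],"dp":[0,0,3.6],"jaw":0.3},{"delta_rot":[0,0,0],"dp":[0,0,3.6],"jaw":0.3},{"delta_rot":[0,0,0],"dp":[0,0,3.6],"jaw":0.3},{"delta_rot":[0,0,0],"dp":[0,0,0],"jaw":0.3}]' 30
python3 - <<'E'
from h import *
C=cal("wrist");np.savez("wc4.npz",K=C[0],R=C[1],t=C[2])
cv2.imwrite("pics/w4.png",arm.snapshot("wrist")[:,:,::-1])
print(arm.state()["eef_pos"])
E
```

```text
time_s: 6.2
eef_pos: [0.6261, 0.1351, 0.1584]
tool_rot: [[1.0, 0.001, -0.007], [0.007, 0.003, 1.0], [0.001, -1.0, 0.003]]
wrist_force: [1.0, -0.5, -1.2]
opening: 0.481
[0.62639044 0.13189781 0.1582533 ]
```

View pics/w4.png

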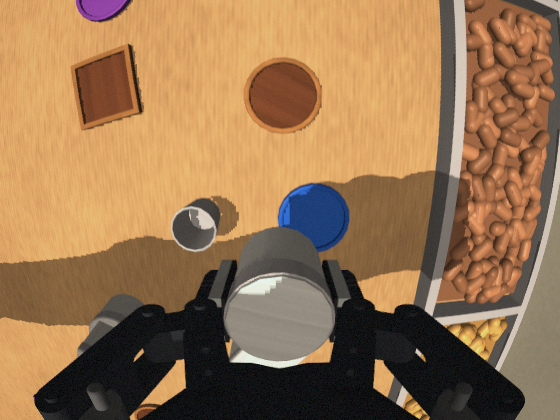

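```bash
cat > tray.py <<'E'
from h import *
np.set_printoptions(precision=4,suppress=True)
def look(tag):
    s=arm.state();C=cal("wrist");im=arm.snapshot("wrist")[:,:,::-1].copy()
    np.savez(f"wc{tag}.npz",K=C[0],R=C[1],t=C[2]);cv2.imwrite(f"pics/w{tag}.png",im)
    print("eef",s["eef_pos"],"th",np.degrees(np.arctan2(s["tool_rot"][1,0],s["tool_rot"][0,0])));return im,C
def floor(im,C,px,half,th=115,z=.004):
    "dark floor blob around px"
    g=cv2.GaussianBlur(im,(3,3),0).max(2);m=np.zeros(g.shape,np.uint8);x,y=px
    ys=slice(max(0,y-half),y+half);xs=slice(max(0,x-half),x+half)
    m[ys,xs]=g[ys,xs]<th
    n,l,st,ce=cv2.connectedComponentsWithStats(m);k=l[y,x];m=(l==k).astype(np.uint8)
    c=max(cv2.findContours(m,0,cv2.CHAIN_APPROX_NONE)[0],key=cv2.contourArea).reshape(-1,2)
    P=cast("wrist",c,z,C)[:,:2]
    r=cv2.minAreaRect((P*1000).astype(np.float32));e=cv2.fitEllipse((P*1000).astype(np.float32))
    print(px,g[y,x],"rect",np.round(r[0],1),np.round(r[1],1),round(r[2],1),"ell",np.round(e[0],1),np.round(e[1],1))
E
python3 - <<'E'
from tray import *
im,C=look("5")
g=im.max(2);print(g[95,235:335:3]);print(g[88,60:150:3])
floor(im,C,(283,95),60);floor(im,C,(107,88),60)
E
```

```text
eef [0.6264 0.1319 0.1583] th 0.2108645542529379
[231 230 231 202 192 135 136 135 130 127 128 129 124 128 127 124 122 121
 121 125 130 126 124 125 127 123 127 178 181 229 231 225 223 224]
[228 227 226 226 227 180  57 116 116 109 118 128 127 125 128 118 118 121
 121 132 130 130 119 142 192  52 130 229 228 218]
(283, 95) 123 rect [632.4 -17.9] [1396.7  815.8] 0.0 ell [630.5  -4.1] [ 733.1 1374.2]
(107, 88) 120 rect [632.4 -17.9] [1396.7  815.8] 0.0 ell [630.5  -4.1] [ 733.1 1374.2]
```

Run:
```python
from tray import *
im=cv2.imread("pics/w5.png");d=np.load("wc5.npz");C=(d["K"],d["R"],d["t"])
floor(im,C,(283,95),60,155);floor(im,C,(107,88),60,155)
```

```text
(283, 95) 123 rect [629.2 230.5] [61.3 60.1] 0.4 ell [628.9 230.4] [60.5 60.9]
(107, 88) 120 rect [449.7 248.4] [61.9 62.1] 9.6 ell [449.8 248.6] [71.  72.1]
```

```bash
python3 -m jog '[{"delta_rot":[0,0,0],"dp":[0.1,0,3.3],"jaw":0.3},{"delta_rot":[0,0,0],"dp":[0.1,0,3.3],"jaw":0.3},{"delta_rot":[0,0,0],"dp":[0.1,0,3.3],"jaw":0.3},{"delta_rot":[0,0,0],"dp":[0,2.5,0],"jaw":0.3},{"delta_rot":[0,0,0],"dp":[0,3,0],"jaw":0.3},{"delta_rot":[0,0,0],"dp":[0,3,0],"jaw":0.3},{"delta_rot":[0,0,0],"dp":[0,3,0],"jaw":0.3},{"delta_rot":[0,0,0],"dp":[0,1.6,0],"jaw":0.3},{"delta_rot":[0,0,0],"dp":[0,0.7,0],"jaw":0.3},{"delta_rot":[0,0,0],"dp":[0,0,0],"jaw":0.3},{"delta_rot":[0,0,0],"dp":[0,0,0],"jaw":0.3}]' 30
python3 - <<'E'
from tray import *
look("6");print(arm.state()["wrist_force"])
E
```

```text
time_s: 7.68
eef_pos: [0.6305, 0.2289, 0.0206]
tool_rot: [[1.0, 0.002, 0.0], [-0.0, 0.001, 1.0], [0.002, -1.0, 0.001]]
wrist_force: [0.6, -0.3, -2.0]
opening: 0.486
eef [0.6305 0.2289 0.0206] th -0.001821134479255892
[ 0.2705  0.3537 -0.2441]
```

View pics/w6.png

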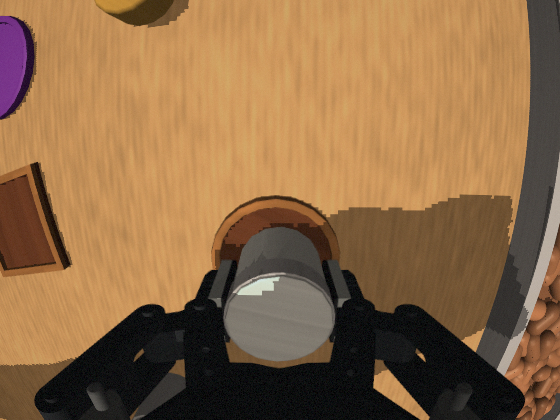

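The tin sits over the small brown tray, with the tray centre at column 276 and the tin at 279. I'll nudge it and lower to contact.

```bash
python3 -m jog '[{"delta_rot":[0,0,0],"dp":[-0.12,0.2,0.15],"jaw":0.3},{"delta_rot":[0,0,0],"dp":[0,0.2,0],"jaw":0.3},{"delta_rot":[0,0,0],"dp":[0,0.15,0],"jaw":0.3},{"delta_rot":[0,0,0],"dp":[0,0.1,0],"jaw":0.3},{"delta_rot":[0,0,0],"dp":[0,0.05,0],"jaw":0.3},{"delta_rot":[0,0,0],"dp":[0,0,0],"jaw":0.3}]' 30
```

```text
time_s: 8.48
eef_pos: [0.6282, 0.2303, 0.0137]
tool_rot: [[1.0, -0.0, -0.0], [0.0, 0.0, 1.0], [-0.0, -1.0, 0.0]]
wrist_force: [-5.3, -1.0, 10.1]
opening: 0.484
```

```bash
python3 -m jog '[{"delta_rot":[0,0,0],"dp":[0,-0.05,0],"jaw":0.5},{"delta_rot":[0,0,0],"dp":[0,0,0],"jaw":0.7},{"delta_rot":[0,0,0],"dp":[0,0,0],"jaw":0.9},{"delta_rot":[0,0,0],"dp":[0,0,0],"jaw":1},{"delta_rot":[0,0,0],"dp":[0,-1,0],"jaw":1},{"delta_rot":[0,0,0],"dp":[0,-3,0],"jaw":1},{"delta_rot":[0,0,0],"dp":[0,-4,0],"jaw":1},{"delta_rot":[0,0,0],"dp":[0,-4,0],"jaw":1},{"delta_rot":[0,0,0],"dp":[0,-4,0],"jaw":1}]' 30
python3 - <<'E'
from tray import *
look("7");print(arm.state()["wrist_force"])
E
```

```text
time_s: 9.6
eef_pos: [0.6284, 0.2301, 0.1749]
tool_rot: [[1.0, 0.001, 0.0], [-0.0, 0.0, 1.0], [0.001, -1.0, 0.0]]
wrist_force: [0.4, 0.1, -0.8]
opening: 0.997
eef [0.6284 0.2301 0.1749] th -0.0006030414675680705
[1.8171 0.5881 3.9928]
```

View pics/w7.png

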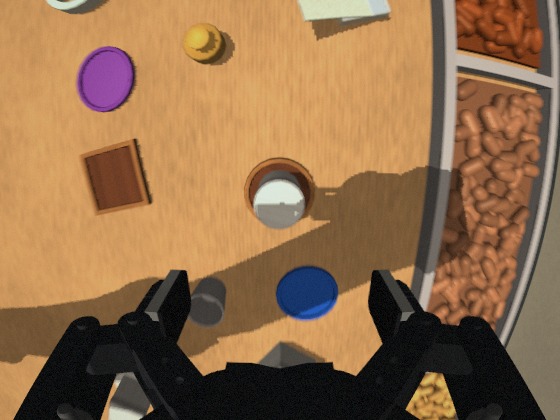

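The small round tin stands inside its tray's lip, at (280,200) in this view. Next is the square tin.

```bash
python3 -m jog '[{"delta_rot":[0,0,0],"dp":[-2.24,0,-3.06],"jaw":1},{"delta_rot":[0,0,0],"dp":[-2.24,0,-3.06],"jaw":1},{"delta_rot":[0,0,0],"dp":[-2.24,0,-3.06],"jaw":1},{"delta_rot":[0,0,0],"dp":[-2.24,0,-3.06],"jaw":1},{"delta_rot":[0,0,0],"dp":[-2.24,0,-3.06],"jaw":1},{"delta_rot":[0,0,0],"dp":[-2.24,0,-3.06],"jaw":1},{"delta_rot":[0,0,0],"dp":[-2.24,0,-3.06],"jaw":1},{"delta_rot":[0,0,0],"dp":[-2.24,0,-3.06],"jaw":1},{"delta_rot":[0,0.187,0],"dp":[0,0,0],"jaw":1},{"delta_rot":[0,0.187,0],"dp":[0,0,0],"jaw":1},{"delta_rot":[0,0,0],"dp":[0,0,0],"jaw":1},{"delta_rot":[0,0,0],"dp":[0,0,0],"jaw":1}]' 30
python3 - <<'E'
from tray import *
look("8");print(arm.state()["wrist_force"])
E
```

```text
time_s: 11.15
eef_pos: [0.4493, -0.0145, 0.1731]
tool_rot: [[0.932, 0.001, 0.362], [-0.362, 0.0, 0.932], [0.0, -1.0, 0.0]]
wrist_force: [-0.4, 0.5, -0.2]
opening: 1.001
eef [ 0.4493 -0.0145  0.1731] th -21.199992236841922
[-0.0254  0.099  -0.3851]
```

View pics/w8.png

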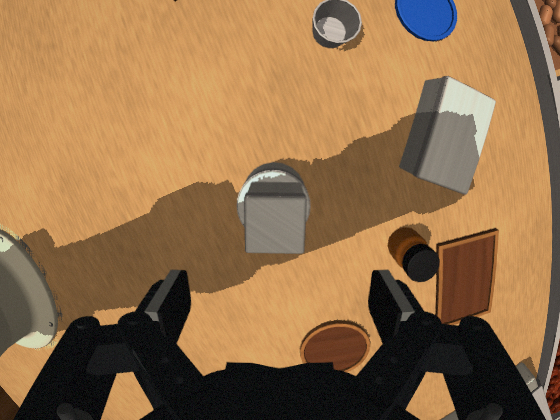

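Run:
```python
from tray import *
im=cv2.imread("pics/w8.png");d=np.load("wc8.npz");C=(d["K"],d["R"],d["t"])
q=cast("wrist",[(246,195),(304.5,195),(306,253),(245,253)],.104,C)[:,:2]
e=np.roll(q,-1,0)-q;print(q.mean(0),np.linalg.norm(e,axis=1),np.degrees(np.arctan2(e[:,1],e[:,0])))
cv2.imwrite("pics/w8z.png",cv2.resize(im[150:265,215:330],None,fx=5,fy=5,interpolation=cv2.INTER_CUBIC))
floor(im,C,(470,275),60,130)
th=np.radians(-21.2);R=np.array([[np.cos(th),-np.sin(th)],[np.sin(th),np.cos(th)]])
print("tool dx,dz cm",100*R.T@(q.mean(0)-[.4493,-.0145]))
```

```text
[ 0.4478 -0.0121] [0.0396 0.0431 0.044  0.0432] [ -21.2296 -108.2918  158.8502   65.9225]
(470, 275) 102 rect [ 619.2 -212.6] [207.7 143.4] 80.4 ell [ 618.4 -210.8] [129.8 190.1]
tool dx,dz cm [-0.2277  0.1641]
```

View pics/w8z.png

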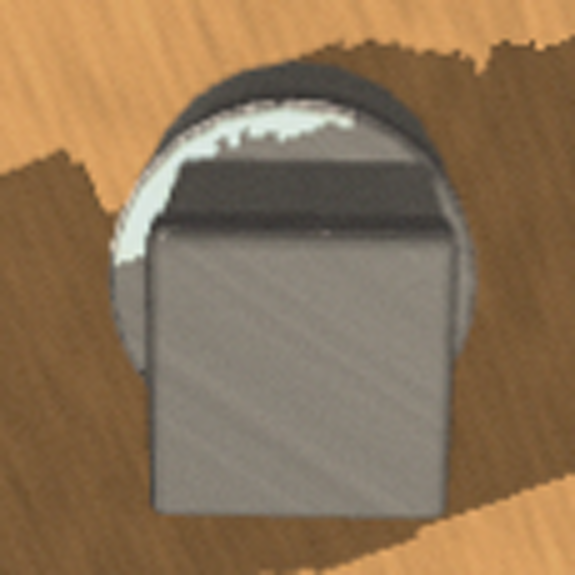

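```bash
python3 -m jog '[{"delta_rot":[0,0,0],"dp":[-0.25,2,0.1],"jaw":1},{"delta_rot":[0,0,0],"dp":[0,3,0],"jaw":1},{"delta_rot":[0,0,0],"dp":[0,3,0],"jaw":1},{"delta_rot":[0,0,0],"dp":[0,2,0],"jaw":1},{"delta_rot":[0,0,0],"dp":[0,1.3,0],"jaw":1},{"delta_rot":[0,0,0],"dp":[0,0,0],"jaw":0.8},{"delta_rot":[0,0,0],"dp":[0,0,0],"jaw":0.6},{"delta_rot":[0,0,0],"dp":[0,0,0],"jaw":0.3},{"delta_rot":[0,0,0],"dp":[0,0,0],"jaw":0.3},{"delta_rot":[0,0,0],"dp":[0,0,0],"jaw":0.3},{"delta_rot":[0,0,0],"dp":[0,0,0],"jaw":0.3}]' 30
python3 - <<'E'
from tray import *
look("9");print(arm.state()["wrist_force"])
E
```

```text
time_s: 12.58
eef_pos: [0.4478, -0.0127, 0.0606]
tool_rot: [[0.931, 0.001, 0.365], [-0.365, 0.0, 0.931], [0.001, -1.0, 0.001]]
wrist_force: [-0.6, 0.7, 7.0]
opening: 0.492
eef [ 0.4478 -0.0127  0.0606] th -21.41849841898699
[-1.2581  0.4436  5.6318]
```

View pics/w9.png

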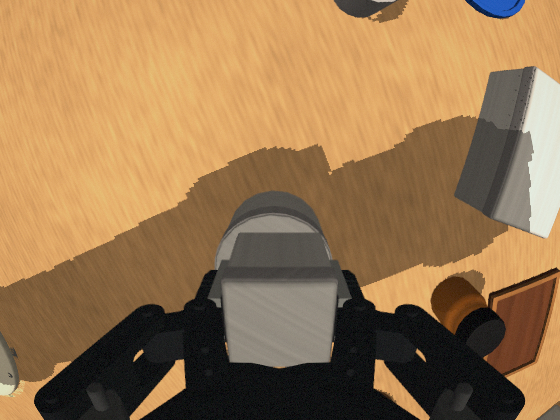

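```bash
python3 -m jog '[{"delta_rot":[0,0,0],"dp":[0,-0.6,0],"jaw":0.3},{"delta_rot":[0,0,0],"dp":[0,-2,0],"jaw":0.3},{"delta_rot":[0,0,0],"dp":[0,-3,0],"jaw":0.3},{"delta_rot":[0,0,0],"dp":[0,-3,0],"jaw":0.3},{"delta_rot":[0,-0.177,0],"dp":[0,0,0],"jaw":0.3},{"delta_rot":[0,-0.177,0],"dp":[0,0,0],"jaw":0.3},{"delta_rot":[0,-0.177,0],"dp":[0,0,0],"jaw":0.3},{"delta_rot":[0,0,0],"dp":[0.6,0,3.5],"jaw":0.3},{"delta_rot":[0,0,0],"dp":[0.6,0,3.5],"jaw":0.3},{"delta_rot":[0,0,0],"dp":[0.6,0,3.5],"jaw":0.3},{"delta_rot":[0,0,0],"dp":[0.6,0,3.5],"jaw":0.3},{"delta_rot":[0,0,0],"dp":[0,0,0],"jaw":0.3},{"delta_rot":[0,0,0],"dp":[0,0,0],"jaw":0.3}]' 30
python3 - <<'E'
from tray import *
im,C=look("10")
floor(im,C,tuple(int(v) for v in proj("wrist",[.45,.248,.004],C)[0]),70,155)
E
```

```text
time_s: 14.25
eef_pos: [0.4486, 0.1286, 0.1457]
tool_rot: [[0.988, -0.001, -0.156], [0.156, -0.001, 0.988], [-0.001, -1.0, -0.001]]
wrist_force: [1.1, 0.1, -1.5]
opening: 0.489
eef [0.4486 0.1286 0.1457] th 9.000095910964063
(301, 67) 114 rect [453.3 249.3] [61.7 62.8] 9.1 ell [453.3 249.1] [72.4 73.1]
```

View pics/w10.png

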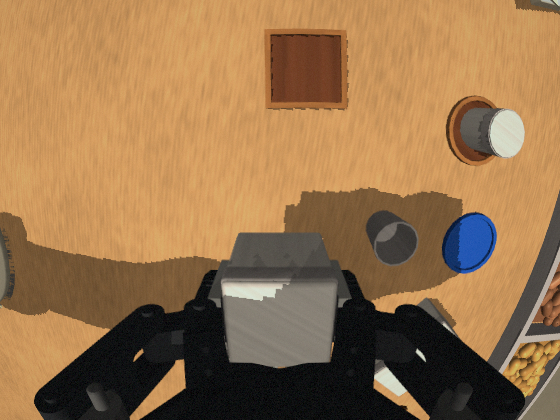

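```bash
python3 -m jog '[{"delta_rot":[0,0,0],"dp":[0.7,0,3.9],"jaw":0.3},{"delta_rot":[0,0,0],"dp":[0.8,0,3.9],"jaw":0.3},{"delta_rot":[0,0,0],"dp":[0.75,0,4],"jaw":0.3},{"delta_rot":[0,0,0],"dp":[0,2.5,0],"jaw":0.3},{"delta_rot":[0,0,0],"dp":[0,3,0],"jaw":0.3},{"delta_rot":[0,0,0],"dp":[0,3,0],"jaw":0.3},{"delta_rot":[0,0,0],"dp":[0,2.5,0],"jaw":0.3},{"delta_rot":[0,0,0],"dp":[0,1.2,0],"jaw":0.3},{"delta_rot":[0,0,0],"dp":[0,0,0],"jaw":0.3},{"delta_rot":[0,0,0],"dp":[0,0,0],"jaw":0.3}]' 30
python3 - <<'E'
from tray import *
im,C=look("11")
E
```

```text
time_s: 15.55
eef_pos: [0.4536, 0.2494, 0.0247]
tool_rot: [[0.988, 0.001, -0.156], [0.156, 0.001, 0.988], [0.001, -1.0, 0.0]]
wrist_force: [0.5, -0.1, -1.9]
opening: 0.491
eef [0.4536 0.2494 0.0247] th 8.964617472014174
```

View pics/w11.png

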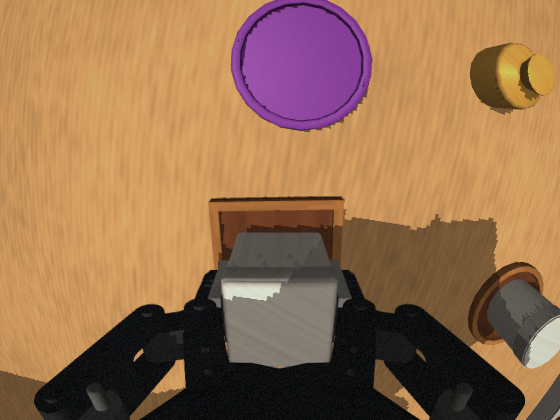

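Run:
```python
from tray import *
d=np.load("wc11.npz");C=(d["K"],d["R"],d["t"])
th=np.radians(8.96);R=np.array([[np.cos(th),-np.sin(th)],[np.sin(th),np.cos(th)]])
f=lambda p,z:1000*R.T@(cast("wrist",p,z,C)[0,:2]-[.4536,.2494])
print("tray back",f((277,210),.008),"left",f((220,240),.008),"right",f((334,240),.008))
print("tin back bottom",f((280,233),.0161),f((237,233),.0161),f((323,233),.0161),"top back",f((280,279),.0681),"top front",f((280,364),.0681))
```

```text
tray back [-0.4873 28.5217] left [-31.2668  11.6181] right [30.1691 11.6114]
tin back bottom [ 1.0381 18.9427] [-20.6724  18.8913] [22.7739 18.8656] top back [ 0.8266 21.7872] top front [  0.8877 -19.8062]
```

```bash
python3 -m jog '[{"delta_rot":[0,0,0],"dp":[-0.15,0.5,0],"jaw":0.3},{"delta_rot":[0,0,0],"dp":[0,0.4,0],"jaw":0.3},{"delta_rot":[0,0,0],"dp":[0,0.15,0],"jaw":0.3},{"delta_rot":[0,0,0],"dp":[0,0.1,0],"jaw":0.3},{"delta_rot":[0,0,0],"dp":[0,0.08,0],"jaw":0.3},{"delta_rot":[0,0,0],"dp":[0,0,0],"jaw":0.3}]' 30
```

```text
time_s: 16.35
eef_pos: [0.451, 0.249, 0.0126]
tool_rot: [[0.988, -0.0, -0.156], [0.156, -0.0, 0.988], [-0.0, -1.0, -0.0]]
wrist_force: [-4.8, -2.4, 13.0]
opening: 0.486
```

```bash
python3 -m jog '[{"delta_rot":[0,0,0],"dp":[0,-0.05,0],"jaw":0.5},{"delta_rot":[0,0,0],"dp":[0,0,0],"jaw":0.7},{"delta_rot":[0,0,0],"dp":[0,0,0],"jaw":0.9},{"delta_rot":[0,0,0],"dp":[0,0,0],"jaw":1},{"delta_rot":[0,0,0],"dp":[0,-1,0],"jaw":1},{"delta_rot":[0,0,0],"dp":[0,-3,0],"jaw":1},{"delta_rot":[0,0,0],"dp":[0,-4,0],"jaw":1},{"delta_rot":[0,0,0],"dp":[0,-4,0],"jaw":1},{"delta_rot":[0,0,0],"dp":[0,-4,0],"jaw":1}]' 30
python3 - <<'E'
from tray import *
look("12");print(arm.state()["wrist_force"])
E
```

```text
time_s: 17.48
eef_pos: [0.4512, 0.249, 0.174]
tool_rot: [[0.988, 0.001, -0.156], [0.156, 0.0, 0.988], [0.001, -1.0, 0.0]]
wrist_force: [1.7, 0.6, -0.7]
opening: 1.004
eef [0.4512 0.249  0.174 ] th 8.998322225244847
[1.3081 0.7113 3.6644]
```

View pics/w12.png

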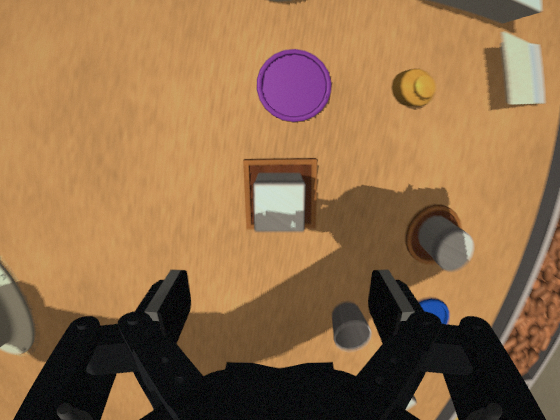

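The square tin is in its tray at (280,200) in this view, square to the sides. Now the oblong tin.

```bash
python3 -m jog '[{"delta_rot":[0,0,0],"dp":[1.64,0,-3.59],"jaw":1},{"delta_rot":[0,0,0],"dp":[1.64,0,-3.59],"jaw":1},{"delta_rot":[0,0,0],"dp":[1.64,0,-3.59],"jaw":1},{"delta_rot":[0,0,0],"dp":[1.64,0,-3.59],"jaw":1},{"delta_rot":[0,0,0],"dp":[1.64,0,-3.59],"jaw":1},{"delta_rot":[0,0,0],"dp":[1.64,0,-3.59],"jaw":1},{"delta_rot":[0,0,0],"dp":[1.64,0,-3.59],"jaw":1},{"delta_rot":[0,0,0],"dp":[1.64,0,-3.59],"jaw":1},{"delta_rot":[0,0.162,0],"dp":[0,0,0],"jaw":1},{"delta_rot":[0,0.162,0],"dp":[0,0,0],"jaw":1},{"delta_rot":[0,0.162,0],"dp":[0,0,0],"jaw":1},{"delta_rot":[0,0.162,0],"dp":[0,0,0],"jaw":1},{"delta_rot":[0,0.16,0],"dp":[0,0,0],"jaw":1},{"delta_rot":[0,0,0],"dp":[0,0,0],"jaw":1},{"delta_rot":[0,0,0],"dp":[0,0,0],"jaw":1}]' 50
python3 - <<'E'
from tray import *
look("13")
E
```

```text
time_s: 19.4
eef_pos: [0.6257, -0.0139, 0.1722]
tool_rot: [[0.797, 0.0, 0.603], [-0.603, 0.0, 0.797], [0.0, -1.0, 0.0]]
wrist_force: [0.2, -0.6, 0.3]
opening: 1.002
eef [ 0.6257 -0.0139  0.1722] th -37.10903558634274
```

View pics/w13.png

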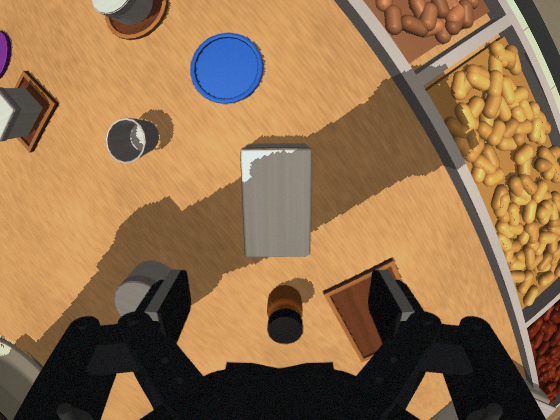

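Run:
```python
from tray import *
d=np.load("wc13.npz");C=(d["K"],d["R"],d["t"])
q=cast("wrist",[(242,149),(311,149),(310,256.5),(245.5,256.5)],.052,C)[:,:2]
e=np.roll(q,-1,0)-q;print(q.mean(0),np.linalg.norm(e,axis=1),np.degrees(np.arctan2(e[:,1],e[:,0])))
th=np.radians(-37.1);R=np.array([[np.cos(th),-np.sin(th)],[np.sin(th),np.cos(th)]])
print("tool dx,dz cm",100*R.T@(q.mean(0)-[.6257,-.0139]))
```

```text
[ 0.625  -0.0123] [0.0562 0.0958 0.058  0.0958] [ -37.1687 -126.0311  142.9204   52.8999]
tool dx,dz cm [-0.1506  0.0867]
```

```bash
python3 -m jog '[{"delta_rot":[0,0,0],"dp":[-0.15,3,0.08],"jaw":1},{"delta_rot":[0,0,0],"dp":[0,3.5,0],"jaw":1},{"delta_rot":[0,0,0],"dp":[0,3.5,0],"jaw":1},{"delta_rot":[0,0,0],"dp":[0,3,0],"jaw":1},{"delta_rot":[0,0,0],"dp":[0,1.8,0],"jaw":1},{"delta_rot":[0,0,0],"dp":[0,1,0],"jaw":1},{"delta_rot":[0,0,0],"dp":[0,0,0],"jaw":0.8},{"delta_rot":[0,0,0],"dp":[0,0,0],"jaw":0.6},{"delta_rot":[0,0,0],"dp":[0,0,0],"jaw":0.5},{"delta_rot":[0,0,0],"dp":[0,0,0],"jaw":0.5},{"delta_rot":[0,0,0],"dp":[0,0,0],"jaw":0.5},{"delta_rot":[0,0,0],"dp":[0,0,0],"jaw":0.5}]' 50
python3 - <<'E'
from tray import *
look("14")
E
```

```text
time_s: 20.95
eef_pos: [0.6258, -0.0124, 0.0151]
tool_rot: [[0.796, 0.001, 0.606], [-0.606, 0.0, 0.796], [0.001, -1.0, 0.001]]
wrist_force: [-0.8, 0.1, 6.8]
opening: 0.672
eef [ 0.6258 -0.0124  0.0151] th -37.287946082624025
```

View pics/w14.png

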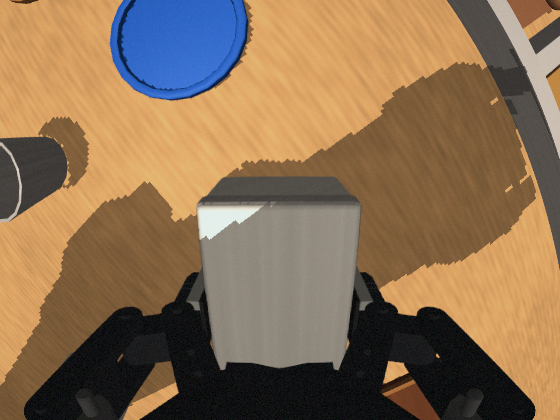

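```bash
python3 -m jog '[{"delta_rot":[0,0,0],"dp":[0,-0.6,0],"jaw":0.5},{"delta_rot":[0,0,0],"dp":[0,-2,0],"jaw":0.5},{"delta_rot":[0,0,0],"dp":[0,-4,0],"jaw":0.5},{"delta_rot":[0,0,0],"dp":[0,-4.5,0],"jaw":0.5},{"delta_rot":[0,0,0],"dp":[0,-4.5,0],"jaw":0.5},{"delta_rot":[0,-0.163,0],"dp":[0,0,0],"jaw":0.5},{"delta_rot":[0,-0.163,0],"dp":[0,0,0],"jaw":0.5},{"delta_rot":[0,-0.163,0],"dp":[0,0,0],"jaw":0.5},{"delta_rot":[0,0,0],"dp":[0.65,0,-3.85],"jaw":0.5},{"delta_rot":[0,0,0],"dp":[0.65,0,-3.85],"jaw":0.5},{"delta_rot":[0,0,0],"dp":[0.65,0,-3.85],"jaw":0.5},{"delta_rot":[0,0,0],"dp":[0.65,0,-3.85],"jaw":0.5},{"delta_rot":[0,0,0],"dp":[0.65,0,-3.85],"jaw":0.5},{"delta_rot":[0,0,0],"dp":[0.65,0,-3.85],"jaw":0.5},{"delta_rot":[0,0,0],"dp":[0.65,0,-3.85],"jaw":0.5},{"delta_rot":[0,0,0],"dp":[0.65,0,-3.85],"jaw":0.5},{"delta_rot":[0,0,0],"dp":[0,0,0],"jaw":0.5},{"delta_rot":[0,0,0],"dp":[0,0,0],"jaw":0.5}]' 50
python3 - <<'E'
from tray import *
im,C=look("15")
for z,p in (("ob",[.627,-.203,.004]),("lr",[.442,-.23,.004])):
    q=proj("wrist",p,C)[0].astype(int);print(z,q)
    floor(im,C,tuple(int(v) for v in q),90,155)
d=np.load("wc1.npz");floor(cv2.imread("pics/w1.png"),(d["K"],d["R"],d["t"]),(335,310),40,150)
floor(cv2.imread("pics/w1.png"),(d["K"],d["R"],d["t"]),(211,325),40,150)
E
```

```text
time_s: 23.25
eef_pos: [0.6264, -0.3244, 0.1702]
tool_rot: [[0.987, -0.0, 0.162], [-0.162, 0.001, 0.987], [-0.0, -1.0, 0.001]]
wrist_force: [0.9, 0.5, -3.7]
opening: 0.666
eef [ 0.6264 -0.3244  0.1702] th -9.31322981070739
ob [258  69]
(258, 69) 72 rect [ 624.4 -205.8] [165.2 173.2] 81.3 ell [ 620.1 -209.8] [126.3 207.4]
lr [ 92 137]
(92, 137) 126 rect [ 439.  -228.2] [80.5 80.4] 74.5 ell [ 439.  -227.8] [80.4 80.5]
(335, 310) 103 rect [ 639.4 -203.2] [138.5 112. ] 89.1 ell [ 635.3 -202.8] [104.4 148.1]
(211, 325) 105 rect [ 432.1 -247.7] [170.3 108.1] 80.0 ell [ 424.8 -237.5] [108.8 167.2]
```

View pics/w15.png

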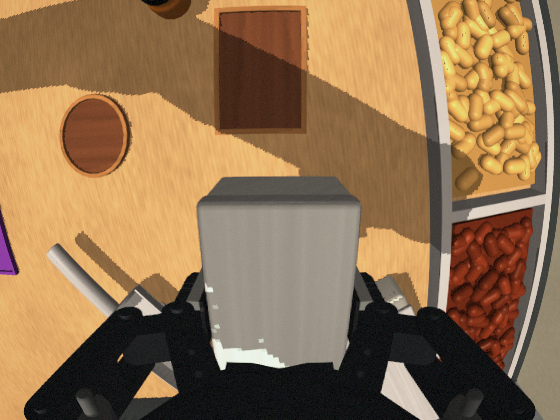

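Run:
```python
from tray import *
im=cv2.imread("pics/w15.png")
cv2.imwrite("pics/w15z.png",cv2.resize(im[0:140,205:315],None,fx=4,fy=4,interpolation=cv2.INTER_CUBIC))
```

```text
(no output)
```

View pics/w15z.png

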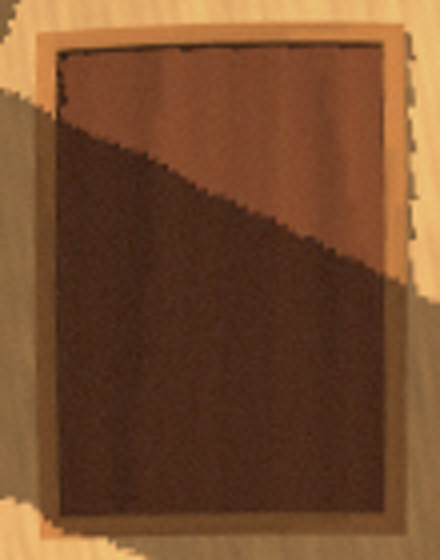

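Run:
```python
from tray import *
d=np.load("wc15.npz");C=(d["K"],d["R"],d["t"])
q=cast("wrist",[(219.5,12.5),(301,10.5),(301,128.5),(219.75,128.5)],.006,C)[:,:2]
e=np.roll(q,-1,0)-q;print(q.mean(0),np.linalg.norm(e,axis=1),np.degrees(np.arctan2(e[:,1],e[:,0])))
th=np.radians(-9.3);R=np.array([[np.cos(th),-np.sin(th)],[np.sin(th),np.cos(th)]])
print("tool dx,dz cm",100*R.T@(q.mean(0)-[.6264,-.3244]))
t=cast("wrist",[(198,203),(360,203)],.1702-.0151+.052,C)
print("tin back top",100*(t[:,:2]-[.6264,-.3244])@R)
```

```text
[ 0.6287 -0.2023] [0.0766 0.1152 0.0768 0.1143] [ -9.1788 -99.2547 170.1178  80.6497]
tool dx,dz cm [-1.7489 12.0859]
tin back top [[-2.7831  4.7812]
 [ 2.8671  4.7809]]
```

```bash
python3 -m jog '[{"delta_rot":[0,0,0],"dp":[-0.57,0,4],"jaw":0.5},{"delta_rot":[0,0,0],"dp":[-0.57,0,4],"jaw":0.5},{"delta_rot":[0,0,0],"dp":[-0.57,0,4],"jaw":0.5},{"delta_rot":[0,0,0],"dp":[0,2.5,0],"jaw":0.5},{"delta_rot":[0,0,0],"dp":[0,3.5,0],"jaw":0.5},{"delta_rot":[0,0,0],"dp":[0,3.5,0],"jaw":0.5},{"delta_rot":[0,0,0],"dp":[0,3,0],"jaw":0.5},{"delta_rot":[0,0,0],"dp":[0,1.5,0],"jaw":0.5},{"delta_rot":[0,0,0],"dp":[0,0,0],"jaw":0.5},{"delta_rot":[0,0,0],"dp":[0,0,0],"jaw":0.5}]' 50
python3 - <<'E'
from tray import *
im,C=look("16")
E
```

```text
time_s: 24.55
eef_pos: [0.6305, -0.2038, 0.0315]
tool_rot: [[0.987, 0.002, 0.161], [-0.161, -0.001, 0.987], [0.002, -1.0, -0.0]]
wrist_force: [0.3, -0.6, -3.6]
opening: 0.671
eef [ 0.6305 -0.2038  0.0315] th -9.253162497739247
```

View pics/w16.png

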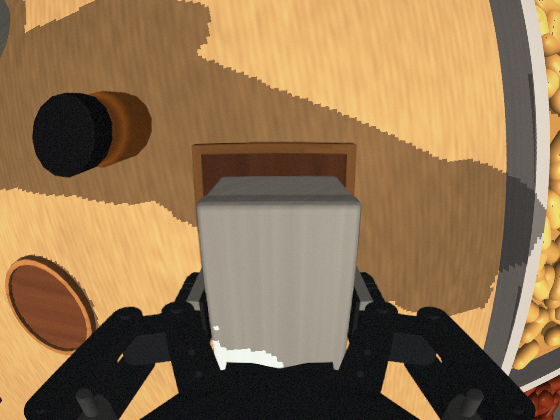

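Run:
```python
from tray import *
d=np.load("wc16.npz");C=(d["K"],d["R"],d["t"])
th=np.radians(-9.25);R=np.array([[np.cos(th),-np.sin(th)],[np.sin(th),np.cos(th)]])
f=lambda p,z:1000*(cast("wrist",p,z,C)[:,:2]-[.6305,-.2038])@R
print("tray inner",f([(201,153.5),(347,152.5)],.007),"outer",f([(193,146),(355,143.5)],.008))
print("tin top",f([(198,203),(360,203)],.0315-.0151+.052),"bot",f([(222,178),(339,178)],.0164))
```

```text
tray inner [[-40.7607  57.6076]
 [ 36.166   57.9621]] outer [[-44.7059  61.8598]
 [ 40.0785  62.9677]]
tin top [[-27.934   47.9778]
 [ 28.5487  47.9358]] bot [[-28.2326  46.0912]
 [ 30.5884  46.0779]]
```

```bash
python3 -m jog '[{"delta_rot":[0,0,0],"dp":[-0.27,0.4,0.08],"jaw":0.5},{"delta_rot":[0,0,0],"dp":[0,0.4,0],"jaw":0.5},{"delta_rot":[0,0,0],"dp":[0,0.2,0],"jaw":0.5},{"delta_rot":[0,0,0],"dp":[0,0.15,0],"jaw":0.5},{"delta_rot":[0,0,0],"dp":[0,0.1,0],"jaw":0.5},{"delta_rot":[0,0,0],"dp":[0,0.05,0],"jaw":0.5},{"delta_rot":[0,0,0],"dp":[0,0,0],"jaw":0.5}]' 50
```

```text
time_s: 25.48
eef_pos: [0.6264, -0.2025, 0.019]
tool_rot: [[0.987, -0.0, 0.161], [-0.161, 0.001, 0.987], [-0.0, -1.0, 0.001]]
wrist_force: [-6.7, 2.3, 11.4]
opening: 0.675
```

```bash
python3 -m jog '[{"delta_rot":[0,0,0],"dp":[0,-0.05,0],"jaw":0.7},{"delta_rot":[0,0,0],"dp":[0,0,0],"jaw":0.8},{"delta_rot":[0,0,0],"dp":[0,0,0],"jaw":0.9},{"delta_rot":[0,0,0],"dp":[0,0,0],"jaw":1},{"delta_rot":[0,0,0],"dp":[0,0,0],"jaw":1},{"delta_rot":[0,0,0],"dp":[0,-1,0],"jaw":1},{"delta_rot":[0,0,0],"dp":[0,-3,0],"jaw":1},{"delta_rot":[0,0,0],"dp":[0,-4,0],"jaw":1},{"delta_rot":[0,0,0],"dp":[0,-4,0],"jaw":1},{"delta_rot":[0,0,0],"dp":[0,-4,0],"jaw":1}]' 50
python3 - <<'E'
from tray import *
im,C=look("17")
E
```

```text
time_s: 26.72
eef_pos: [0.6267, -0.2026, 0.1796]
tool_rot: [[0.987, 0.001, 0.161], [-0.161, -0.0, 0.987], [0.001, -1.0, -0.0]]
wrist_force: [0.8, -0.5, -0.0]
opening: 1.004
eef [ 0.6267 -0.2026  0.1796] th -9.285206550390999
```

View pics/w17.png

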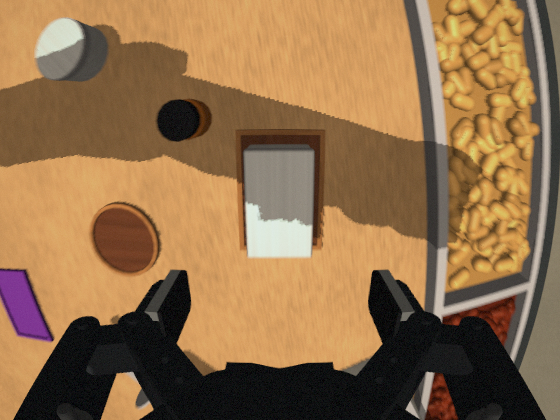

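The oblong tin stands square inside its tray, centred at (280,200). The last one is the large round tin.

```bash
python3 -m jog '[{"delta_rot":[0,0,0],"dp":[-3.48,0,2.63],"jaw":1},{"delta_rot":[0,0,0],"dp":[-3.48,0,2.63],"jaw":1},{"delta_rot":[0,0,0],"dp":[-3.48,0,2.63],"jaw":1},{"delta_rot":[0,0,0],"dp":[-3.48,0,2.63],"jaw":1},{"delta_rot":[0,0,0],"dp":[-3.48,0,2.63],"jaw":1},{"delta_rot":[0,0,0],"dp":[-3.48,0,2.63],"jaw":1},{"delta_rot":[0,0,0],"dp":[0,0,0],"jaw":1},{"delta_rot":[0,0,0],"dp":[0,0,0],"jaw":1}]' 50
python3 - <<'E'
from tray import *
im,C=look("18")
print(proj("wrist",[.447,-.0135,.052],C))
E
```

```text
time_s: 27.78
eef_pos: [0.4469, -0.0134, 0.1783]
tool_rot: [[0.987, 0.002, 0.161], [-0.161, -0.0, 0.987], [0.002, -1.0, 0.0]]
wrist_force: [0.9, -0.0, 0.7]
opening: 1.001
eef [ 0.4469 -0.0134  0.1783] th -9.279052215047576
[[278.4022 204.2314]]
```

View pics/w18.png

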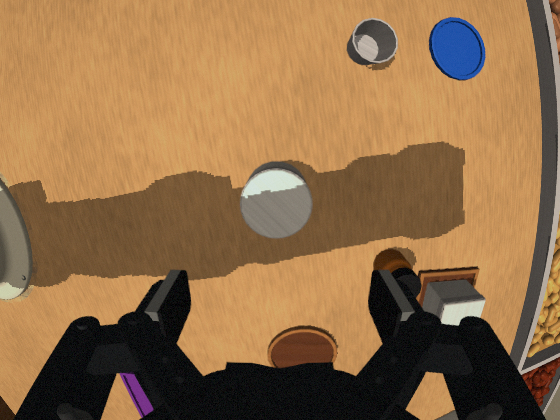

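```bash
python3 -m jog '[{"delta_rot":[0,0,0],"dp":[-0.2,3,0.1],"jaw":1},{"delta_rot":[0,0,0],"dp":[0,3.5,0],"jaw":1},{"delta_rot":[0,0,0],"dp":[0,3,0],"jaw":1},{"delta_rot":[0,0,0],"dp":[0,2,0],"jaw":1},{"delta_rot":[0,0,0],"dp":[0,0,0],"jaw":1}]' 50
python3 - <<'E'
from tray import *
im,C=look("19")
E
```

```text
time_s: 28.45
eef_pos: [0.4436, -0.0129, 0.0612]
tool_rot: [[0.987, -0.003, 0.163], [-0.163, -0.001, 0.987], [-0.003, -1.0, -0.001]]
wrist_force: [-0.2, -0.6, -0.4]
opening: 1.005
eef [ 0.4436 -0.0129  0.0612] th -9.384407972067867
```

View pics/w19.png

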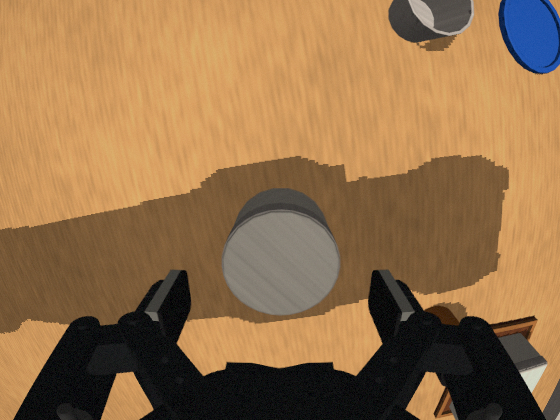

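```bash
python3 -m jog '[{"delta_rot":[0,0,0],"dp":[0.12,2,0],"jaw":1},{"delta_rot":[0,0,0],"dp":[0,1.7,0],"jaw":1},{"delta_rot":[0,0,0],"dp":[0,1,0],"jaw":1},{"delta_rot":[0,0,0],"dp":[0,0,0],"jaw":0.85},{"delta_rot":[0,0,0],"dp":[0,0,0],"jaw":0.7},{"delta_rot":[0,0,0],"dp":[0,0,0],"jaw":0.5},{"delta_rot":[0,0,0],"dp":[0,0,0],"jaw":0.5},{"delta_rot":[0,0,0],"dp":[0,0,0],"jaw":0.5},{"delta_rot":[0,0,0],"dp":[0,0,0],"jaw":0.5}]' 50
python3 - <<'E'
from tray import *
im,C=look("20")
E
```

```text
time_s: 29.62
eef_pos: [0.4457, -0.0121, 0.0164]
tool_rot: [[0.987, 0.001, 0.161], [-0.161, 0.0, 0.987], [0.001, -1.0, 0.0]]
wrist_force: [-1.6, 0.3, 6.5]
opening: 0.71
eef [ 0.4457 -0.0121  0.0164] th -9.290106556160637
```

View pics/w20.png

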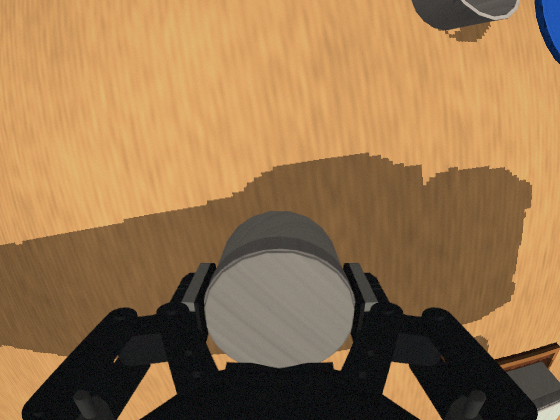

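```bash
python3 -m jog '[{"delta_rot":[0,0,0],"dp":[0,-0.6,0],"jaw":0.5},{"delta_rot":[0,0,0],"dp":[0,-2,0],"jaw":0.5},{"delta_rot":[0,0,0],"dp":[0,-4,0],"jaw":0.5},{"delta_rot":[0,0,0],"dp":[0,-4,0],"jaw":0.5},{"delta_rot":[0,0,0],"dp":[0.49,0,-3.6],"jaw":0.5},{"delta_rot":[0,0,0],"dp":[0.49,0,-3.6],"jaw":0.5},{"delta_rot":[0,0,0],"dp":[0.49,0,-3.6],"jaw":0.5},{"delta_rot":[0,0,0],"dp":[0.49,0,-3.6],"jaw":0.5},{"delta_rot":[0,0,0],"dp":[0.49,0,-3.6],"jaw":0.5},{"delta_rot":[0,0,0],"dp":[0.49,0,-3.6],"jaw":0.5},{"delta_rot":[0,0,0],"dp":[0,3,0],"jaw":0.5},{"delta_rot":[0,0,0],"dp":[0,3,0],"jaw":0.5},{"delta_rot":[0,0,0],"dp":[0,2,0],"jaw":0.5},{"delta_rot":[0,0,0],"dp":[0,1,0],"jaw":0.5},{"delta_rot":[0,0,0],"dp":[0,0,0],"jaw":0.5},{"delta_rot":[0,0,0],"dp":[0,0,0],"jaw":0.5}]' 50
python3 - <<'E'
from tray import *
im,C=look("21")
E
```

```text
time_s: 31.68
eef_pos: [0.4402, -0.2302, 0.0323]
tool_rot: [[0.987, 0.001, 0.161], [-0.161, -0.001, 0.987], [0.001, -1.0, -0.0]]
wrist_force: [0.8, 0.3, -3.1]
opening: 0.711
eef [ 0.4402 -0.2302  0.0323] th -9.277807289443263
```

View pics/w21.png

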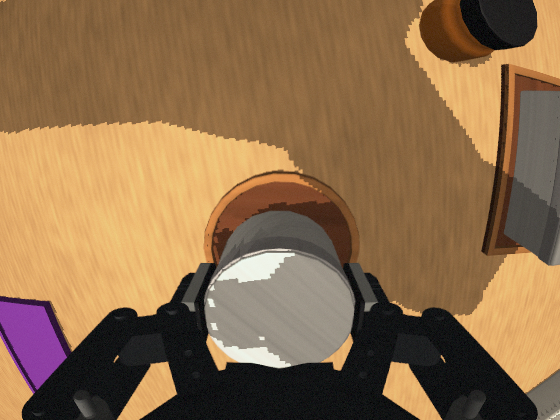

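Run:
```python
from tray import *
d=np.load("wc21.npz");C=(d["K"],d["R"],d["t"])
th=np.radians(-9.28);R=np.array([[np.cos(th),-np.sin(th)],[np.sin(th),np.cos(th)]])
f=lambda p,z:1000*(cast("wrist",p,z,C)[:,:2]-[.4402,-.2302])@R
print("tray outer back/left/right (r 45)",f([(282,171),(204.5,245),(359,245)],.008),"inner back (r 40)",f([(282,181.5)],.007))
print("tin top back/front",f([(280,249),(280,368),(205,305),(355,305)],.0323-.0164+.052),"bot back",f([(281,210)],.0159))
```

```text
tray outer back/left/right (r 45) [[  2.0337  47.7583]
 [-42.1606   5.4499]
 [ 46.3842   5.3518]] inner back (r 40) [[ 2.0561 41.9016]]
tin top back/front [[  0.7682  30.1671]
 [  0.8504 -29.8419]
 [-29.4332   4.9477]
 [ 31.0955   4.8587]] bot back [[ 1.4856 28.8261]]
```

```bash
python3 -m jog '[{"delta_rot":[0,0,0],"dp":[0.2,0.4,0.2],"jaw":0.5},{"delta_rot":[0,0,0],"dp":[0,0.35,0],"jaw":0.5},{"delta_rot":[0,0,0],"dp":[0,0.2,0],"jaw":0.5},{"delta_rot":[0,0,0],"dp":[0,0.15,0],"jaw":0.5},{"delta_rot":[0,0,0],"dp":[0,0.1,0],"jaw":0.5},{"delta_rot":[0,0,0],"dp":[0,0.05,0],"jaw":0.5},{"delta_rot":[0,0,0],"dp":[0,0,0],"jaw":0.5}]' 50
```

```text
time_s: 32.6
eef_pos: [0.4417, -0.2282, 0.0204]
tool_rot: [[0.987, 0.0, 0.161], [-0.161, 0.001, 0.987], [-0.0, -1.0, 0.001]]
wrist_force: [-5.3, 3.2, 15.8]
opening: 0.719
```

Contact made, with 16 N upward. Releasing and moving clear.

```bash
python3 -m jog '[{"delta_rot":[0,0,0],"dp":[0,-0.05,0],"jaw":0.75},{"delta_rot":[0,0,0],"dp":[0,0,0],"jaw":0.85},{"delta_rot":[0,0,0],"dp":[0,0,0],"jaw":0.95},{"delta_rot":[0,0,0],"dp":[0,0,0],"jaw":1},{"delta_rot":[0,0,0],"dp":[0,0,0],"jaw":1},{"delta_rot":[0,0,0],"dp":[0,-1,0],"jaw":1},{"delta_rot":[0,0,0],"dp":[0,-3,0],"jaw":1},{"delta_rot":[0,0,0],"dp":[0,-4,0],"jaw":1},{"delta_rot":[0,0,0],"dp":[0,-4,0],"jaw":1},{"delta_rot":[0,0,0],"dp":[0,-4,0],"jaw":1},{"delta_rot":[0,0,0],"dp":[0,-4,0],"jaw":1},{"delta_rot":[0,0,0],"dp":[0,0,3.5],"jaw":1},{"delta_rot":[0,0,0],"dp":[0,0,3.5],"jaw":1},{"delta_rot":[0,0,0],"dp":[0,0,3.5],"jaw":1},{"delta_rot":[0,0,0],"dp":[0,0,3.5],"jaw":1},{"delta_rot":[0,0,0],"dp":[0,0,3.5],"jaw":1},{"delta_rot":[0,0,0],"dp":[0,0,3.5],"jaw":1},{"delta_rot":[0,0,0],"dp":[0,0,0],"jaw":1},{"delta_rot":[0,0,0],"dp":[0,0,0],"jaw":1}]' 50
python3 - <<'E'
from tray import *
im,C=look("22")
t=arm.snapshot("top")[:,:,::-1];cv2.imwrite("pics/t22.png",cv2.resize(t[115:240,170:410],None,fx=3.3,fy=3.3,interpolation=cv2.INTER_CUBIC))
cv2.imwrite("pics/t22f.png",t)
s=arm.snapshot("side")[:,:,::-1];cv2.imwrite("pics/s22.png",s)
E
```

```text
time_s: 34.98
eef_pos: [0.4756, -0.0217, 0.2199]
tool_rot: [[0.987, 0.0, 0.162], [-0.162, -0.001, 0.987], [0.0, -1.0, -0.0]]
wrist_force: [0.4, -0.1, 0.1]
opening: 1.001
eef [ 0.4756 -0.0217  0.2199] th -9.29775556865735
```

View pics/t22.png

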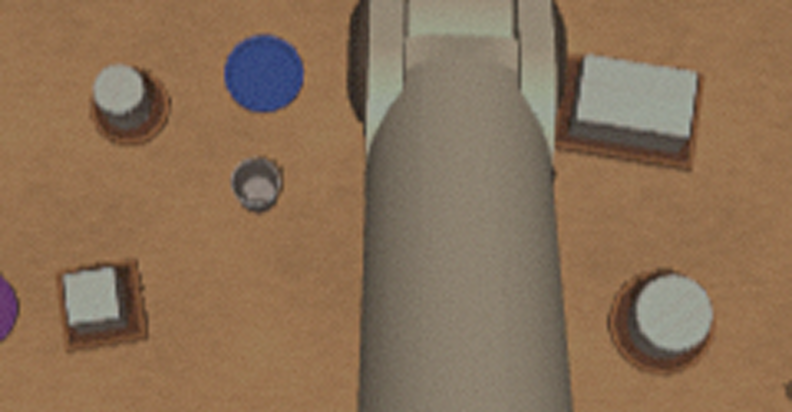

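View pics/s22.png

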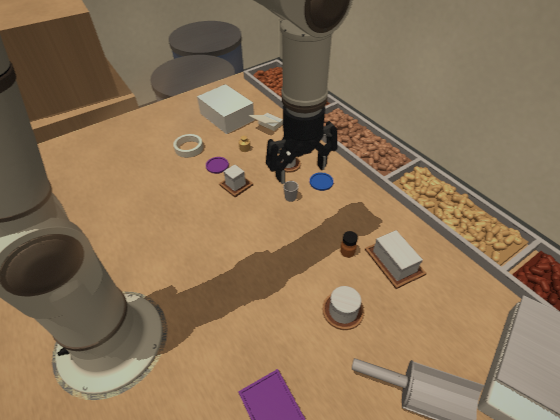

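View pics/w22.png

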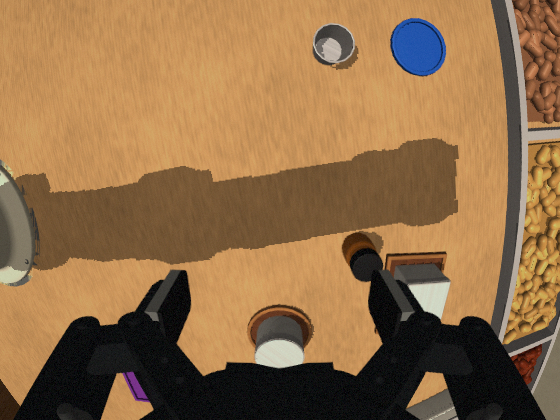

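Run:
```python
from tray import *
C=cal("top");f=lambda p:cast("top",[(170+p[0]/3.3,115+p[1]/3.3)],.056,C)[0]
for n,p in dict(small=(119,90),square=(94,296),obl=(638,97),large=(674,314)).items(): print(n,f(p))
q=[f(p)[:2] for p in [(585,56),(697,71),(692,138),(576,123)]];e=np.roll(q,-1,0)-q;print(np.degrees(np.arctan2(e[:,1],e[:,0])))
q=[f(p)[:2] for p in [(64,272),(116,266),(120,320),(70,326)]];e=np.roll(q,-1,0)-q;print(np.degrees(np.arctan2(e[:,1],e[:,0])))
print("cup",cast("top",[(170+258/3.3,115+183/3.3)],.045,C)[0])
d=np.load("wc22.npz");Cw=(d["K"],d["R"],d["t"]);print("jar cap",cast("wrist",[(366,264)],.062,Cw),"cup",cast("wrist",[(333.5,43)],.045,Cw))
d=np.load("wc1.npz");Cw=(d["K"],d["R"],d["t"]);print("before jar",cast("wrist",[(286,280)],.062,Cw),"cup",cast("wrist",[(284,76)],.045,Cw))
```

```text
small [0.6241 0.2295 0.056 ]
square [0.4482 0.2438 0.056 ]
obl [ 0.6217 -0.2057  0.056 ]
large [ 0.4372 -0.2311  0.056 ]
[-97.5102 174.2816  82.8198  -8.2303]
[ -82.784  -173.8262   97.4389    8.5506]
cup [0.5476 0.1121 0.045 ]
jar cap [[ 0.5549 -0.1109  0.062 ]] cup [[0.5519 0.1164 0.045 ]]
before jar [[ 0.557  -0.1148  0.062 ]] cup [[0.554 0.114 0.045]]
```

Top, side and wrist views agree: all four tins are upright and inside their own trays. The cup and jar sit at the same pixels in the side view as before. Handing in.

```bash
python3 -c "
from station import arm
print(arm.sign_off())"
```

```text
the job is handed in; nothing more can be done
None
```

I took both stacks apart and set each tin in its own brown tray: small round first, then square, oblong and large round. The job was handed in at about 35 s. Each tin was lowered until it touched the tray floor (10–16 N) and only then released.

**Final checks:** the last top, side and wrist pictures show all four tins upright inside the lips. The oblong and square tins are square to their trays within about 2° by eye-picked corners. The gripper was open and about 0.2 m above the table.

**Cup and jar:** the cup measured within about 3 mm and the jar within about 5 mm of their earlier positions, which is within measuring error. In the side view neither had moved.

**One disagreement:** the top camera placed the raised tin tops about 3–5 mm lower in x than the wrist camera did. The first grasp agreed with the wrist camera, so I placed the tins by that one. By the wrist camera the tins should be centred to within about 2 mm of the 9 mm play. The top camera, allowing for its offset, is consistent with that.

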